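# Hold the strongbox latch open with its key

## Robot

A 7-joint arm with a two-finger parallel gripper is mounted at the origin on the work surface. World frame = base frame: x ahead of the robot, y to its left, z up, the work surface at z = 0. Lengths are in m, angles in rad, forces in N, time in s.
With the tool pointing down it reaches from about 0.4 to 0.85 m from the base axis. Payload 10.4 kg.
Tool frame: the origin (TCP) lies between the finger pads; the fingertips stand 17 mm ahead of it and the grasp point (between the pads) lies 2 mm behind it; z points along the fingers, y is the line along which they close (so a half turn about z gives the same grasp; the last joint's range is limited). The gripper opens to 85 mm and grips with 20 to 120 N. Pads are 22 mm wide; open, the fingers measure 114 mm over their backs; the gripper's body (76 mm by 85 mm) begins 54 mm behind the grasp point. The pads swing forward as they close: fully open they stand 13 mm farther back than shut.
Start: joints at [-1.177, 0.332, -0.065, 1.46, 0.022, 1.35, -0.088], TCP at [0.253, 0.572, 0.248] pointing down, gripper open.
Joint ranges: [-2.6, 2.6], [-0.5, 2.12], [-1.47, 1.34], [0.16, 2.42], [-1.27, 4.41], [0.06, 2.06], [-2.6, 2.6]. Speed limits (rad/s): [2.22, 2.22, 2.79, 2.79, 3.14, 3.14, 3.14].

## Interface

Orientations are given as a unit quaternion [x, y, z, w].
In Python, from workcell import readout, imaging, manip gives the robot as it stands. The module is installed in compiled form; this text tells all that it offers.
- The arm moves only by the shell command python3 -m crank 'ROWS' [OPENING] [FORCE]. ROWS is JSON, a list of rows, each a list of 4 numbers: the shift along the tool's x, y, z as a fraction of full scale, then the turn about the tool's z as a fraction of full scale. In form: [[x, y, z, yaw], ...]. A call has 1 to 5 rows; each row is the pose to reach, as a shift and turn from the pose commanded when the call began, along the tool's axes at that moment; what a row does not reach only later rows make up. Full scale, the value 1, is 400 mm for a shift and 60 degrees for a turn. A row lasts 1/12 s, in which the tool goes at most 41.7 mm and 7.16 degrees, less where a joint would pass 70% of its speed; a pose out of reach is approached as far as the arm can. A call with a number of a shift or a turn outside -1 to 1 is refused whole. A call with a gripper value outside its range is refused whole. OPENING is the gripper command: -1 is shut, 1 is fully open, values between are in proportion, set as the call begins (- or left out, the last holds). The fingers move at their own pace and stop on an object; FORCE is the grip in N (left out, the last holds). Time passes only in rows, so rows that repeat a pose let the fingers close. It gives the time, the measured TCP pose, the force, the opening and the grip force at its end, in the units of the state.
- readout.get_obs(): the state, without advancing time (a new reading comes with each control period).
- imaging.camera(name): name is "scene" or "top"; returns a dict with "color" (420x560x3 uint8, red, green, blue), "fx", "fy", "cx", "cy" (pixels), "k1" (the pictures are not rectified: a ray, as slopes to the right and down, at radius r is drawn at 1 + k1 r^2 times it, then the intrinsics apply), "rvec" (rotation vector, rad) and "tvec" (3), from world to camera coordinates, as OpenCV has them. Camera axes: x right, y down, z forward; pixel columns grow to the right and rows downward; lengths in m; the calibration is good to about 2 mm. A picture is of the moment at which its call begins. There is no depth.
- manip.hand_in(): hands the job in; it is judged then, once.
The state is a dict: "clock": time; "joint_pos": joint angles; "joint_velocities": joint speeds; "tau": joint torques, N m; "position": TCP position; "ee_rot": TCP orientation; "ft_force": force on the tool from outside, world axes, zero at the start; "torque": the same for the moment, N m; "grip_width": opening from 0.0 (shut) to 1.0 (fully open); "grasp_force": force on a finger pad.
Only numpy, scipy, OpenCV 4.12 (cv2) and the standard library are available. Lean on these libraries where they do the work, as an engineer would, in place of code of your own. Each camera call takes 0.05 s, during which the arm holds its last target. There are 200 camera calls.

## Task

Take the round-bowed key out of the key stand in the tray, put it fully home in the lock in the strongbox's lid, working it past the sticky pins, and then turn it a quarter turn clockwise. The latch springs back by itself, so finish gripping the key and holding it turned so that the lid can be lifted by a workmate; leave the T-bar key, the spanner and the pipe tee where they are.

Things in the scene. Friction and masses are not known exactly. Their poses are not given: they have to be found in the camera images.
- key_bow (a point): The right key: bare steel, 81 mm long, about 70 g, upright, bow on top, in one slot of the stand. This is the centre of its bow, a flat ring on edge, 30 mm across, 10 mm thick (thickness along x), 14 mm hole. z points up along the key; bow and bit are flat in y-z. A half turn about z makes no difference. Below the bow an 8 mm shank runs to the collar.
- key_shoulder (a point): Point on the key's axis at the underside of its round collar (14 mm wide, 4 mm thick), 40 mm below the bow's centre. The collar rests on the stand's top at the start and on the lock plate when the key is fully home; this point then lies at lock_mouth.
- key_tip (a point): The key's tip, 26 mm below key_shoulder, 66 mm below key_bow. The flat bit reaches 16 mm up from it, 16 mm wide (y), 4 mm thick (x), its last 6 mm tapered to 8 by 1.5 mm at the tip; between bit and collar is 10 mm of round shank, 5 mm thick.
- t_key_bar (a point): The wrong key, of the same steel, in the stand's other slot, 70 mm from the right one (either may be on either side): the centre of its T head, a 10 mm thick bar, 50 mm long along y, 58 mm above its tip. Leave it.
- stand: Black key stand, 50 mm (x) by 140 mm (y) by 34 mm high, fixed in the tray; origin at the centre of its underside, z up. Its two slots at y = -35 and +35 mm are 18 mm long (y), 6 mm wide (x), 30 mm deep. Keys lift straight out.
- lock_mouth (a point): Centre of the key slot at the top face of the lock, a 50 mm square steel plate, 103 mm above the shelf. z up; the slot is 18 mm long along y, 5.8 mm wide along x, through the 8 mm plate. It keeps the key from turning until it is home (26 mm deep); when turned, the bit is caught under the plate. This frame does not turn with the lock.
- lock_pins (a point): Centre of the sticky pins, 15 mm below lock_mouth, in the lock cylinder under the plate, whose slot is 18 by 5.2 mm. Two pairs of stiff sprung pins, 12.5 and 18 mm below lock_mouth, stick out 3 mm from both ends of the slot; the tapered tip pushes them aside. Each pair takes 8 to 15 N downward; rocking the key 1 to 2 mm along the slot helps it past.
- lock_plug (a joint): Turn of the lock cylinder in rad: 0 at rest (its slot along y of lock_mouth), growing clockwise seen from above to a stop at 1.57. A spring drives it back to 0 with 0.05 N m at 0, rising to 0.14 N m at the stop. The key has some 0.1 to 0.2 rad of play in it, so the hand turns further than the cylinder.
- strongbox: Grey painted steel strongbox with a lid, fixed: 186 mm (x) by 256 mm (y), lid top 100 mm high; origin at the centre of its underside. lock_mouth is at x = -45 mm, y = 0. A carrying handle lies flat on the lid from x = 22 to 66 mm, 10 mm proud.
- tray: Shallow aluminium tray, 306 mm (x) by 250 mm (y), rim 23 mm high, floor 3 mm thick, fixed; origin at the centre of its underside.
- spanner_mid (a point): Middle of a 200 mm adjustable spanner with a yellow handle, lying in the tray along its y, 14 mm high, 48 mm wide at the jaw. Leave it.
- tee_mid (a point): Middle of a grey PVC pipe tee standing on the shelf, 88 mm high, 44 mm thick, its branch reaching 50 mm along x. Leave it.
There are look-alikes about, which are no part of the job. What is shaped like the part that bears key_bow but purple is not meant.

How it is judged:
By the outcome, as a careful person would: the job done as asked, in the order asked, and still so for the second after the job is handed in, while the arm keeps its last pose, push and grip.
It also fails if it takes over 72 s, if anything falls off the work surface, if the arm or the gripper's body presses on something with over 40 N, if the wrist force passes 120 N, or if a joint passes its speed limit or range.

## Working session

There is one attempt and no reset: what is moved stays moved. The work goes in short steps, Python scripts to look and compute and a shell command to move; the robot and the scene stay as the last step left them, time stands still between calls to the robot, and variables do not carry over. Pictures are saved under pics/ and viewed, at most 10 in all, crops included, and the job is handed in when it is done.

```bash
mkdir -p pics; cat > h.py <<'E'
import numpy as np, cv2
from workcell import readout, imaging, manip
from scipy.spatial.transform import Rotation as R
def K(c): return np.array([[c['fx'],0,c['cx']],[0,c['fy'],c['cy']],[0,0,1.]]), np.array([c['k1'],0,0,0,0.])
def ray(c,u,v):
    k,d=K(c); p=cv2.undistortPoints(np.array([[[u,v]]],float),k,d)[0,0]
    Rm=cv2.Rodrigues(np.array(c['rvec'],float))[0]; t=np.array(c['tvec'],float)
    return -Rm.T@t, Rm.T@np.array([p[0],p[1],1])
def atz(c,u,v,z):
    o,d=ray(c,u,v); return o+d*(z-o[2])/d[2]
def tri(c1,p1,c2,p2):
    o1,d1=ray(c1,*p1);o2,d2=ray(c2,*p2)
    s=np.linalg.lstsq(np.c_[d1,-d2],o2-o1,rcond=None)[0]
    a,b=o1+s[0]*d1,o2+s[1]*d2
    return (a+b)/2,np.linalg.norm(a-b)
def proj(c,P):
    k,d=K(c); return cv2.projectPoints(np.array(P,float).reshape(-1,3),np.array(c['rvec'],float),np.array(c['tvec'],float),k,d)[0][:,0]
E
python3 - <<'E'
from h import *
import pickle
for n in('scene','top'):
    c=imaging.camera(n); pickle.dump(c,open(n+'0.pkl','wb'))
    cv2.imwrite(f'pics/{n}0.png',c['color'][...,::-1]); o,d=ray(c,280,210); print(n,o,d,c['fx'],c['k1'])
o=readout.get_obs();print(o); print(R.from_quat(o['ee_rot']).as_matrix().round(3))
E
```

```text
scene [ 0.94009049 -0.18029958  0.93392912] [-0.45828119  0.16170168 -0.87412567] 425.20011877586103 0.023904033312829722
top [0.33725237 0.00339639 1.01404081] [ 0.13545507 -0.01344278 -0.99077675] 441.01442890766197 -0.022433067071902943
{'clock': 0.1, 'joint_pos': array([-1.17658992,  0.33281363, -0.06470097,  1.46080082,  0.02158968,
        1.34988261, -0.08848887]), 'joint_velocities': array([ 7.68306433e-04, -1.45853228e-03,  3.84532860e-04, -2.03966303e-03,
       -5.12567003e-04, -9.95026595e-04, -9.74732151e-05]), 'tau': array([ 1.11869300e-03, -6.26746058e+01,  4.87785065e-02, -3.92433393e+01,
        1.61521405e-02,  7.03046360e-03, -3.71603718e-06]), 'position': array([0.25290773, 0.57123251, 0.24761936]), 'ee_rot': array([ 2.06884277e-01,  9.78365233e-01, -5.95632610e-04, -1.04835493e-04]), 'ft_force': array([-0.0057788 , -0.08576552,  0.58628379]), 'torque': array([0.00396828, 0.00345526, 0.02261753]), 'grasp_force': 0.0, 'grip_width': 0.9996643146239466}
[[-0.914  0.405 -0.   ]
 [ 0.405  0.914 -0.001]
 [-0.    -0.001 -1.   ]]
```

View pics/scene0.png

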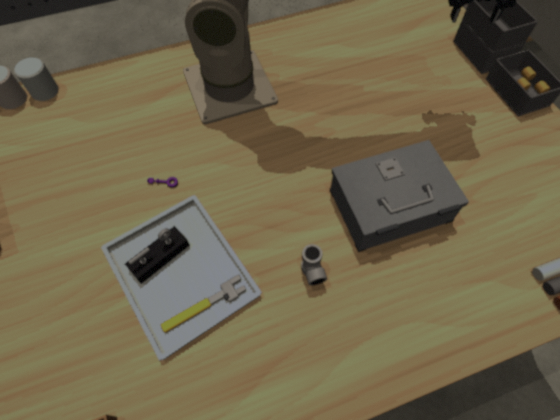

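View pics/top0.png

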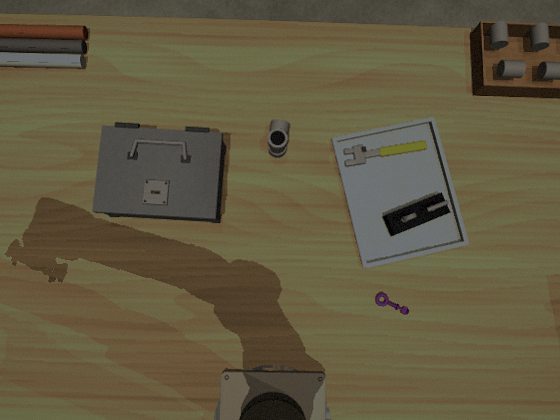

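The scene view shows the stand near (158,252) with two keys, the tray below it, the strongbox lock at about (390,168), and the purple decoy at (163,182). In the top view the stand is near (417,214) and the lock at (155,192). I'll enlarge both.

```bash
python3 - <<'E'
import pickle,cv2,numpy as np
S=pickle.load(open('scene0.pkl','rb'))['color'];T=pickle.load(open('top0.pkl','rb'))['color']
def cr(I,u,v,w,h,s): 
    a=cv2.resize(I[v:v+h,u:u+w],None,fx=s,fy=s,interpolation=cv2.INTER_CUBIC)
    return np.clip(a.astype(float)*1.6,0,255).astype(np.uint8)
a=np.hstack([cr(S,115,215,80,60,5),cr(T,375,180,80,60,5)])
b=np.hstack([cr(S,365,145,50,37,8)[:296],cr(T,130,173,50,37,8)[:296]])
for im in (a,b): pass
cv2.imwrite('pics/crop1.png',np.vstack([a,b])[...,::-1])
E
```

```text
(no output)
```

View pics/crop1.png

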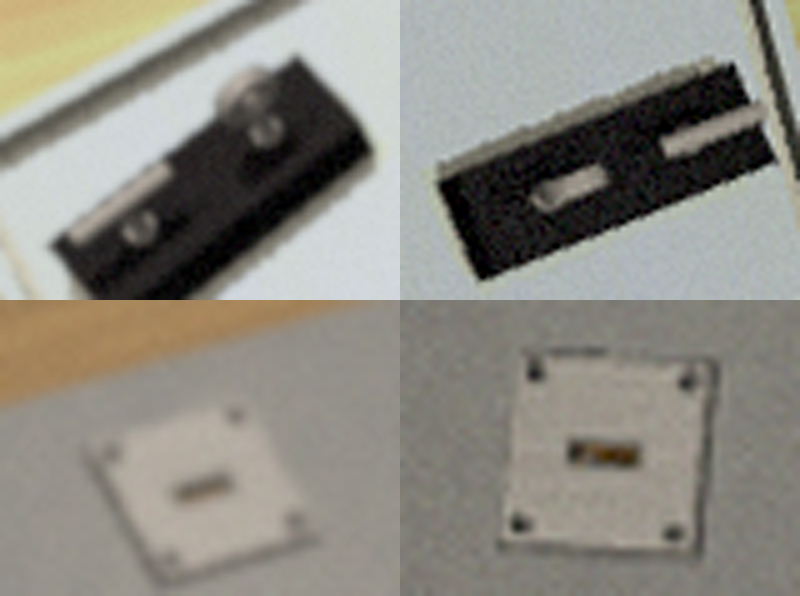

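The crop shows the ring bow in scene at about (163.6,232.6) and in top at (408.6,217). The T-bar is the other key. The lock slot centre is at about (390,168) in scene and (155,191.7) in top.

```bash
python3 - <<'E'
from h import *
import pickle
S=pickle.load(open('scene0.pkl','rb'));T=pickle.load(open('top0.pkl','rb'))
f=lambda x,y,u,v,s:((x+.5)/s-.5+u,(y+.5)/s-.5+v)
sb=f(245,92,115,215,5);tb=f(170,187,375,180,5)
st=f(121,204,115,215,5);tt=f(313,131,375,180,5)
sl=f(203,188,365,145,8);tl=f(203,153,130,173,8)
for n,a,b,z in(('bow',sb,tb,.077),('T',st,tt,.069),('lock',sl,tl,.103)):
    print(n,tri(S,a,T,b),atz(S,*a,z),atz(T,*b,z))
# yaws: stand corners top edge in top view at z=.037; lock plate corners
P=[atz(T,*f(x,y,375,180,5),.037) for x,y in((38,170),(332,65),(80,280),(374,162))]
print('stand y dir',[np.degrees(np.arctan2(*(p-q)[[0,1]]*[-1,1])) for p,q in((P[0],P[1]),(P[2],P[3]))], np.mean(P,0))
g=[atz(T,*f(x,y,130,173,8),.103) for x,y in((126,52),(315,60),(100,245),(300,255))]
print('lock',[np.degrees(np.arctan2(*(p-q)[[0,1]]*[-1,1])) for p,q in((g[0],g[1]),(g[2],g[3]))],np.mean(g,0),np.linalg.norm(g[0]-g[1]))
h=[atz(T,u,v,.1) for u,v in((103,126),(224,130),(94,212),(219,219))]
print('box',[np.degrees(np.arctan2(*(p-q)[[0,1]]*[-1,1])) for p,q in((h[0],h[1]),(h[2],h[3]))],np.mean(h,0))
tr=[atz(T,u,v,.023) for u,v in((333,138),(435,119),(365,266),(467,242))]
print('tray',[np.degrees(np.arctan2(*(p-q)[[0,1]]*[-1,1])) for p,q in((tr[0],tr[1]),(tr[2],tr[3]))])
a,b=P[0],P[1]
E
```

```text
bow (array([ 0.45610195, -0.28540378,  0.08335298]), np.float64(0.0003367799263834143)) [ 0.45255442 -0.28602511  0.077     ] [ 0.45687631 -0.28754693  0.077     ]
T (array([ 0.48382311, -0.35073548,  0.07315119]), np.float64(0.0030961236183929515)) [ 0.48225721 -0.35003335  0.069     ] [ 0.48416513 -0.35390888  0.069     ]
lock (array([0.4935439 , 0.25209313, 0.10716472]), np.float64(0.0015592477252658796)) [0.49141549 0.25509956 0.103     ] [0.49397316 0.25246626 0.103     ]
stand y dir [np.float64(20.80399258097018), np.float64(22.709885544601892)] [ 0.4706801  -0.31696778  0.037     ]
lock [np.float64(-1.0241767158142072), np.float64(-1.4976464762920916)] [0.49411551 0.25058483 0.103     ] 0.049339845746458035
box [np.float64(-0.4053042736922352), np.float64(-1.8556015172003304)] [0.53859412 0.24519096 0.1       ]
tray [np.float64(12.554379955188928), np.float64(14.09636923337163)]
```

```bash
cat >> h.py <<'E'
def row(P,ang):
    o=readout.get_obs(); M=R.from_quat(o['ee_rot']).as_matrix()
    d=M.T@(np.array(P)-o['position'])/.4; a=np.degrees(np.arctan2(M[1,1],M[0,1]))
    y=((a-ang+180)%360-180)/60
    print('row',np.r_[d,y].round(4).tolist(),'pos',o['position'].round(4),'ang',a.round(2),'tilt',M[:2,2].round(4),'t',round(o['clock'],2),'F',np.round(o['ft_force'],1),'T',np.round(o['torque'],2),'g',round(float(o['grip_width']),3),round(float(o['grasp_force']),1),'j7',o['joint_pos'][6].round(2))
if __name__=='__main__':
    import sys; row([float(v) for v in sys.argv[1:4]],float(sys.argv[4]))
E
python3 h.py 0.47 0.20 0.25 30
```

```text
row [-0.872, -0.6289, -0.0052, 0.602] pos [0.2529 0.5712 0.2476] ang 66.12 tilt [-0.0005 -0.0011] t 0.1 F [-0.  -0.1  0.6] T [0.   0.   0.02] g 1.0 0.0 j7 -0.09
```

```bash
python3 -m crank '[[-0.87,-0.63,0,0.6],[-0.87,-0.63,0,0.6],[-0.87,-0.63,0,0.6],[-0.87,-0.63,0,0.6],[-0.87,-0.63,0,0.6]]'; python3 h.py 0.47 0.15 0.22 22
```

```text
clock: 0.52
position: [0.3584, 0.3895, 0.248]
ee_rot: [0.5, 0.866, -0.0, -0.0]
ft_force: [1.0, 0.5, -0.2]
grip_width: 1.001
grasp_force: 0.0
row [-0.658, -0.0572, 0.07, 0.1327] pos [0.3584 0.3895 0.248 ] ang 29.96 tilt [-0.0004 -0.0001] t 0.52 F [ 1.   0.5 -0.2] T [-0.   -0.   -0.01] g 1.001 0.0 j7 -0.38
```

```bash
python3 -m crank '[[-0.66,-0.06,0.06,0.13],[-0.66,-0.06,0.06,0.13],[-0.66,-0.06,0.06,0.13],[-0.66,-0.06,0.06,0.13],[-0.66,-0.06,0.06,0.13]]'; python3 h.py 0.456 -0.286 0.16 22
```

```text
clock: 0.93
position: [0.4462, 0.2015, 0.2292]
ee_rot: [0.555, 0.832, 0.0, -0.0]
ft_force: [0.7, 1.0, 0.2]
grip_width: 0.999
grasp_force: 0.0
row [-1.1354, -0.444, 0.1728, 0.0086] pos [0.4462 0.2015 0.2292] ang 22.52 tilt [-0.0002  0.0002] t 0.93 F [0.7 1.  0.2] T [ 0.05 -0.02 -0.  ] g 0.999 0.0 j7 -0.11
```

```bash
python3 -m crank '[[-0.6,-0.2,0,0],[-0.6,-0.2,0,0],[-0.6,-0.2,0,0],[-0.6,-0.2,0,0],[-0.6,-0.2,0,0]]' && python3 -m crank '[[-0.6,-0.25,0.15,0.01],[-0.6,-0.25,0.15,0.01],[-0.6,-0.25,0.15,0.01],[-0.6,-0.25,0.15,0.01],[-0.6,-0.25,0.15,0.01]]' >/dev/null; python3 h.py 0.456 -0.286 0.15 22
```

```text
clock: 1.35
position: [0.4602, -0.0063, 0.2294]
ee_rot: [0.555, 0.832, 0.0, -0.0]
ft_force: [1.9, 0.9, 0.5]
grip_width: 0.999
grasp_force: 0.0
row [-0.1749, -0.0806, 0.0809, -0.0012] pos [ 0.4598 -0.2091  0.1824] ang 21.93 tilt [0.0007 0.0002] t 1.77 F [ 1.3  0.2 -0.2] T [ 0.08 -0.05  0.02] g 1.002 0.0 j7 0.81
```

```bash
python3 -m crank '[[-0.175,-0.08,0.08,0],[-0.175,-0.08,0.08,0],[-0.175,-0.08,0.08,0],[-0.175,-0.08,0.08,0]]' >/dev/null; python3 h.py 0.4555 -0.2865 0.075 22;  python3 - <<'E'
from h import *
import pickle
S=imaging.camera('scene');T=imaging.camera('top')
def cr(c,u,v,w,h,s): return cv2.resize(c['color'][v:v+h,u:u+w],None,fx=s,fy=s,interpolation=cv2.INTER_CUBIC)
cv2.imwrite('pics/above.png',np.hstack([cr(S,110,170,100,120,4),cr(T,360,150,100,120,4)])[...,::-1])
E
```

```text
row [-0.0011, 0.0018, 0.1856, -0.006] pos [ 0.4549 -0.2863  0.1492] ang 21.64 tilt [-0.0035 -0.0008] t 2.1 F [ 0.6 -0.5  0.3] T [ 0.06 -0.01  0.05] g 1.002 0.0 j7 1.04
```

View pics/above.png

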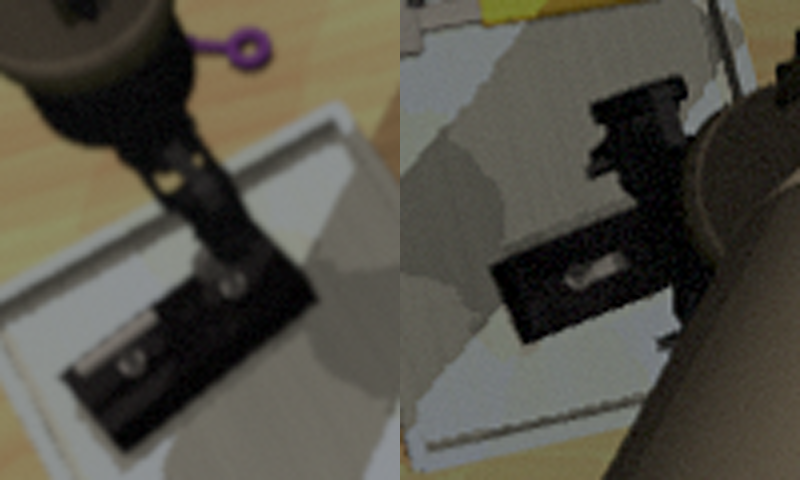

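```bash
python3 -m crank '[[0,0,0.08,-0.006],[0,0,0.14,-0.006],[0,0,0.185,-0.006],[0,0,0.185,-0.006]]' - 20; python3 -m crank '[[0,0,0,0],[0,0,0,0],[0,0,0,0],[0,0,0,0],[0,0,0,0]]' -0.5 20;python3 h.py 0.455 -0.2866 0.075 22; python3 -m crank '[[0,0,0,0],[0,0,0,0],[0,0,0,0],[0,0,0,0],[0,0,0,0]]' -1 20; python3 h.py 0.455 -0.2866 0.075 22
```

```text
clock: 2.53
position: [0.456, -0.2812, 0.0741]
ee_rot: [0.556, 0.831, 0.0, -0.002]
ft_force: [-1.6, 0.4, 0.0]
grip_width: 0.998
grasp_force: 0.0
clock: 2.95
position: [0.4573, -0.2841, 0.0775]
ee_rot: [0.557, 0.83, 0.0, 0.001]
ft_force: [0.3, -0.2, -0.0]
grip_width: 0.301
grasp_force: 0.0
row [-0.0036, -0.0077, 0.0063, 0.0047] pos [ 0.4573 -0.2841  0.0775] ang 22.28 tilt [ 0.0015 -0.0001] t 2.95 F [ 0.3 -0.2 -0. ] T [-0.02  0.03 -0.01] g 0.301 0.0 j7 1.11
clock: 3.37
position: [0.457, -0.2842, 0.0771]
ee_rot: [0.557, 0.83, 0.0, 0.0]
ft_force: [-0.2, 0.1, 6.9]
grip_width: 0.115
grasp_force: 25.5
row [-0.0037, -0.0069, 0.0051, 0.0044] pos [ 0.457  -0.2842  0.0771] ang 22.27 tilt [0.0006 0.0001] t 3.37 F [-0.2  0.1  6.9] T [ 0.26  0.25 -0.  ] g 0.115 25.5 j7 1.11
```

```bash
python3 -m crank '[[0,0,0,0],[0,0,0,0],[0,0,0,0],[0,0,-0.02,0],[0,0,-0.04,0]]' -1 90; python3 -m crank '[[0,0,-0.06,0],[0,0,-0.12,0],[0,0,-0.18,0],[0,0,-0.25,0],[0,0,-0.3,0]]';  python3 h.py 0.49 0.0 0.22 -1.2
```

```text
clock: 3.78
position: [0.4563, -0.284, 0.0928]
ee_rot: [0.557, 0.83, -0.0, -0.001]
ft_force: [-0.3, 0.0, -0.8]
grip_width: 0.102
grasp_force: 87.7
clock: 4.2
position: [0.4568, -0.2846, 0.2154]
ee_rot: [0.558, 0.83, 0.0, 0.001]
ft_force: [0.7, -0.7, -1.1]
grip_width: 0.105
grasp_force: 87.7
row [0.6273, 0.346, -0.0117, 0.3904] pos [ 0.4568 -0.2846  0.2154] ang 22.22 tilt [ 0.0017 -0.0006] t 4.2 F [ 0.7 -0.7 -1.1] T [-0.05 -0.03 -0.04] g 0.105 87.7 j7 0.99
```

```bash
python3 -m crank '[[0.63,0.35,0,0.12],[0.63,0.35,0,0.24],[0.63,0.35,0,0.36],[0.63,0.35,0,0.39],[0.63,0.35,0,0.39]]' >/dev/null;python3 h.py 0.4937 0.2521 0.215 -1.2
```

```text
row [0.9009, 0.0141, -0.0039, -0.0069] pos [ 0.4779 -0.108   0.2135] ang -1.61 tilt [ 0.0011 -0.0002] t 4.62 F [ 1.5 -0.3 -0.9] T [ 0.02 -0.09 -0.  ] g 0.101 87.7 j7 0.14
```

```bash
python3 -m crank '[[0.5,0,0,0],[0.5,0,0,0],[0.5,0,0,0],[0.5,0,0,0],[0.5,0,0,0]]' >/dev/null;python3 h.py 0.4937 0.2521 0.215 -1.2
```

```text
row [0.3935, 0.0229, -0.0036, 0.0027] pos [0.4817 0.0949 0.2134] ang -1.04 tilt [0.0008 0.001 ] t 5.03 F [ 0.8 -0.2 -1. ] T [-0.01 -0.08 -0.07] g 0.104 87.7 j7 -0.28
```

```bash
python3 -m crank '[[0.1,0.006,0,0.003],[0.2,0.012,0,0.003],[0.3,0.018,0,0.003],[0.39,0.023,0,0.003],[0.39,0.023,0,0.003]]' >/dev/null;python3 -m crank '[[0,0,0,0],[0,0,0,0]]' >/dev/null;python3 h.py 0.4937 0.2521 0.175 -1.2; python3 h.py 0.4937 0.2521 0.175 -1.2;python3 - <<'E'
from h import *
import pickle
S=imaging.camera('scene');T=imaging.camera('top')
pickle.dump((S,T),open('lock1.pkl','wb'))
def cr(c,u,v,w,h,s): return np.clip(1.5*cv2.resize(c['color'][v:v+h,u:u+w],None,fx=s,fy=s,interpolation=cv2.INTER_CUBIC).astype(float),0,255)
cv2.imwrite('pics/lock1.png',np.hstack([cr(S,350,110,80,100,5),cr(T,110,140,80,100,5)])[...,::-1])
p=readout.get_obs()['position']
for z in (.002,-.038,-.064): print(proj(S,p+[0,0,z]),proj(T,p+[0,0,z]))
E
```

```text
row [0.0135, -0.0027, 0.0949, -0.0025] pos [0.4946 0.2467 0.2129] ang -1.35 tilt [ 0.0003 -0.0008] t 5.62 F [ 0.3 -0.1 -1.6] T [ 0.03 -0.01 -0.06] g 0.102 87.9 j7 -0.5
row [0.0135, -0.0027, 0.0949, -0.0025] pos [0.4946 0.2467 0.2129] ang -1.35 tilt [ 0.0003 -0.0008] t 5.62 F [ 0.3 -0.1 -1.6] T [ 0.03 -0.01 -0.06] g 0.102 87.9 j7 -0.5
[[398.12411675 140.36801   ]] [[142.3916331  180.54506889]]
[[393.93739377 151.78450721]] [[148.4658239  184.72945515]]
[[391.38128751 158.75951073]] [[152.1199021  187.24626744]][ WARN:0@1.768] global loadsave.cpp:1063 imwrite_ Unsupported depth image for selected encoder is fallbacked to CV_8U.
```

View pics/lock1.png

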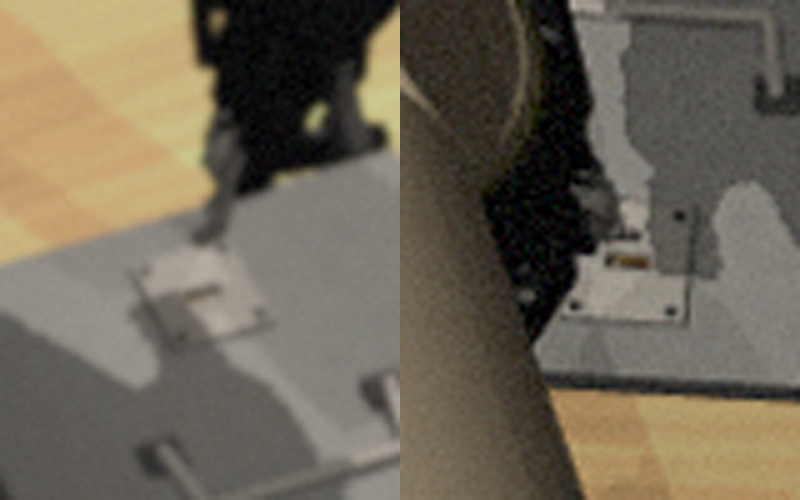

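The tip hangs just above the slot. In the scene crop it is at about (390.5,158) and in the top crop at about (155,186.6). I'll enlarge it to measure the offset and tilt.

```bash
python3 - <<'E'
from h import *
import pickle
S,T=pickle.load(open('lock1.pkl','rb'))
def cr(c,u,v,w,h,s): return np.clip(2.0*cv2.resize(c['color'][v:v+h,u:u+w],None,fx=s,fy=s,interpolation=cv2.INTER_CUBIC).astype(float),0,255).astype(np.uint8)
cv2.imwrite('pics/lock1b.png',np.hstack([cr(S,375,125,40,60,10),cr(T,135,155,40,60,10)])[...,::-1])
E
```

```text
(no output)
```

View pics/lock1b.png

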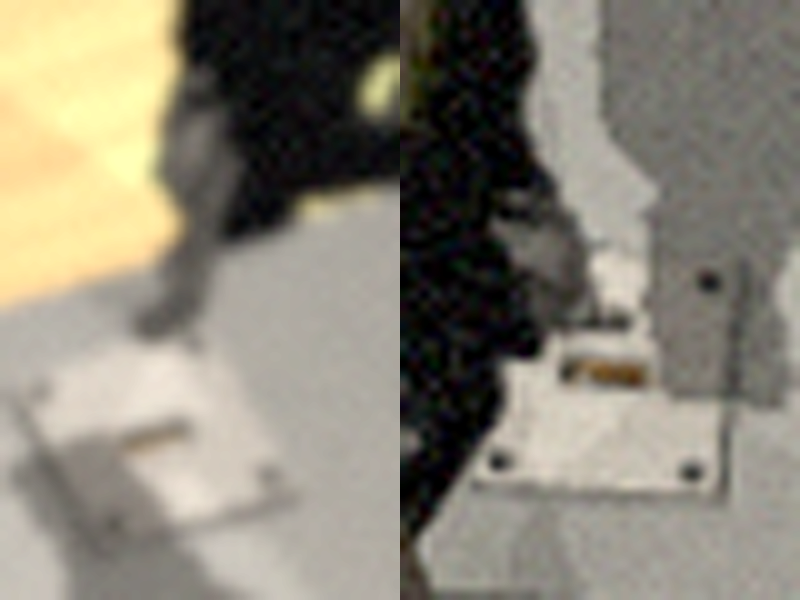

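```bash
python3 - <<'E'
from h import *
import pickle
S,T=pickle.load(open('lock1.pkl','rb'))
f=lambda x,y,u,v:((x+.5)/10-.5+u,(y+.5)/10-.5+v)
p=np.array([.4946,.2467,.2129])
tipS,tipT=f(158,322,375,125),f(210,318,135,155)
slS,slT=f(155,437,375,125),f(207,372,135,155)
print(tipS,tipT,slS,slT)
print('tip',tri(S,tipS,T,tipT),'exp',p-[0,0,.064]);print('slot',tri(S,slS,T,slT))
for z in (.14,.145,.149,.155): print(z,atz(S,*tipS,z).round(4),atz(T,*tipT,z).round(4))
E
```

```text
(390.35, 156.75) (155.55, 186.35) (390.05, 168.25) (155.25, 191.75)
tip (array([0.49540178, 0.23805864, 0.16064464]), np.float64(0.003916062405644789)) exp [0.4946 0.2467 0.1489]
slot (array([0.49369095, 0.25201222, 0.10650142]), np.float64(0.002358134125403583))
0.14 [0.4838 0.2514 0.14  ] [0.4985 0.2418 0.14  ]
0.145 [0.4867 0.2486 0.145 ] [0.4976 0.2404 0.145 ]
0.149 [0.489  0.2465 0.149 ] [0.4968 0.2393 0.149 ]
0.155 [0.4924 0.2432 0.155 ] [0.4957 0.2377 0.155 ]
```

```bash
cat > ov.py <<'E'
from h import *
import pickle
S,T=pickle.load(open('lock1.pkl','rb'))
def outl(p,a,tilt=0,up=0):
    a=np.radians(a);ex=np.array([np.cos(a),np.sin(a),0]);ey=np.array([-ex[1],ex[0],0]);c,s=np.cos(np.radians(tilt)),np.sin(np.radians(tilt))
    b=p+[0,0,.002+up]
    f=lambda y,z:b+ey*(y*c-z*s)+np.array([0,0,1])*(y*s+z*c)   # tilt about ex; +: tip to +y
    t=np.linspace(0,2*np.pi,25)
    L=[np.array([f(.015*np.cos(q),.015*np.sin(q)) for q in t])]
    L.append(np.array([f(y,z) for y,z in((-.007,-.036),(.007,-.036),(.007,-.040),(-.007,-.040),(-.007,-.036))]))
    L.append(np.array([f(y,z) for y,z in((-.008,-.050),(.008,-.050),(.008,-.060),(.004,-.066),(-.004,-.066),(-.008,-.060),(-.008,-.050))]))
    return L
def draw(c,u,v,w,h,s,Ls):
    im=np.clip(2.2*cv2.resize(c['color'][v:v+h,u:u+w],None,fx=s,fy=s,interpolation=cv2.INTER_CUBIC).astype(float),0,255).astype(np.uint8)
    for L,col in Ls:
        for q in L:
            pts=((proj(c,q)-[u,v]+.5)*s-.5).round().astype(np.int32)
            cv2.polylines(im,[pts.reshape(-1,1,2)],False,col,1)
    return im
p=np.array([.4946,.2467,.2129])
Ls=[(outl(p,-1.35),(255,0,0)),(outl(p,-1.35,-5),(0,255,0))]
cv2.imwrite('pics/ov1.png',np.hstack([draw(S,380,130,25,37,16,Ls),draw(T,138,172,25,37,16,Ls)])[...,::-1])
E
python3 ov.py
```

```text
(no output)
```

View pics/ov1.png

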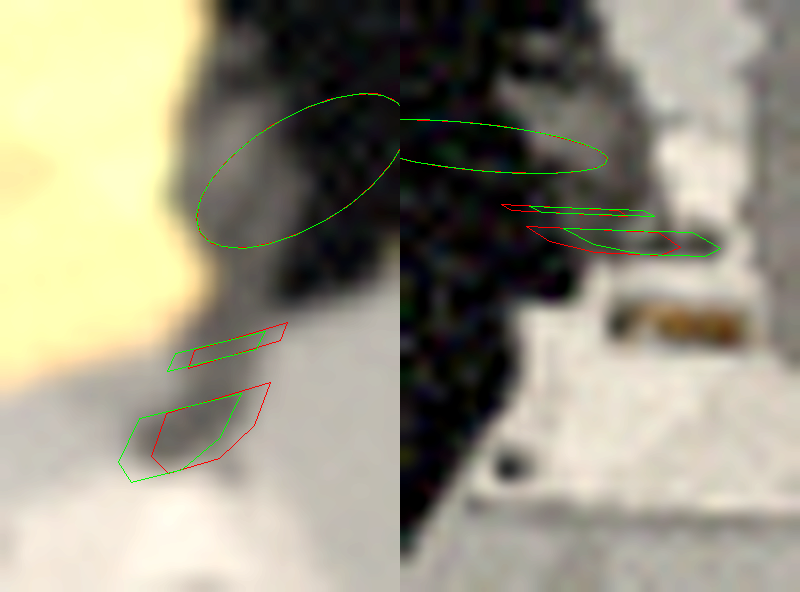

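```bash
python3 -m crank '[[-0.1,0.05,-0.1,0.1],[-0.2,0.1,-0.2,0.2],[-0.3,0.15,-0.28,0.3],[-0.4,0.2,-0.28,0.4],[-0.5,0.25,-0.28,0.45]]' >/dev/null;python3 h.py 0.6 0 0.33 -28
```

```text
row [-0.1543, 0.1702, -0.0277, -0.0115] pos [0.5699 0.0868 0.319 ] ang -28.69 tilt [0.0037 0.0021] t 6.13 F [ 0.8  1.  -1.3] T [ 0.02 -0.03  0.  ] g 0.1 87.9 j7 -0.64
```

```bash
python3 -m crank '[[-0.07,0.08,0,-0.01],[-0.15,0.17,0,-0.01],[-0.15,0.17,0,-0.01],[-0.15,0.17,0,-0.01],[-0.15,0.17,0,-0.01]]' >/dev/null; sed -n '/^from/,/^p=/p' ov.py | grep -v '^p=\|lock1.pkl' > ovl.py; cat > v2.py <<'E'
from ovl import *
S=imaging.camera('scene');T=imaging.camera('top');pickle.dump((S,T),open('look2.pkl','wb'))
o=readout.get_obs();p=o['position'];M=R.from_quat(o['ee_rot']).as_matrix();a=np.degrees(np.arctan2(M[1,1],M[0,1]));print(p,a,M[:2,2])
Ls=[(outl(p,a),(255,0,0))]
us,vs=proj(S,p-[0,0,.03])[0].astype(int);ut,vt=proj(T,p-[0,0,.03])[0].astype(int);print(us,vs,ut,vt)
cv2.imwrite('pics/look2.png',np.vstack([np.hstack([draw(S,us-20,vs-29,40,58,10,[]),draw(S,us-20,vs-29,40,58,10,Ls)])])[...,::-1])
E
python3 v2.py
```

```text
[0.60020445 0.00494107 0.31585136] -27.66584489172095 [-0.00010309  0.00085373]
314 198 275 115
```

View pics/look2.png

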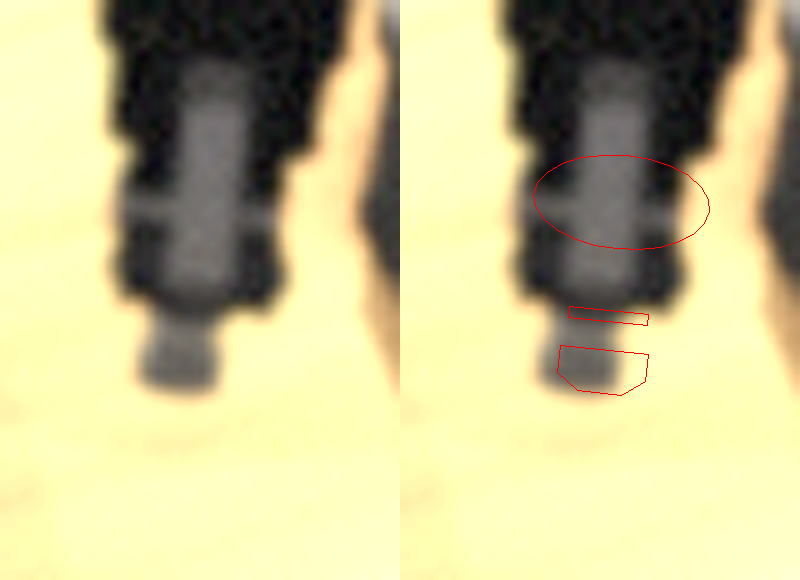

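The picture shows the key nearly vertical in the fingers, its bit about 2 mm off centre towards −y, with a small tilt. The scene camera carries about 2 mm of bias. I'll set TCP to about (0.494, 0.2565) over the slot.

```bash
python3 h.py 0.494 0.2565 0.215 -1.2; python3 -m crank '[[0,0,0,0]]' -1 115 >/dev/null; python3 h.py 0.53 0.2 0.215 -1.2
```

```text
row [0.4335, -0.527, 0.2527, -0.4411] pos [0.6002 0.0049 0.3159] ang -27.67 tilt [-0.0001  0.0009] t 6.65 F [ 1.1  0.9 -0.4] T [ 0.02  0.03 -0.06] g 0.1 88.0 j7 -0.44
row [0.3495, -0.3809, 0.2525, -0.4402] pos [0.6002 0.0054 0.3158] ang -27.61 tilt [-0.0001  0.0008] t 6.73 F [-0.8 -0.8 -0.7] T [-0.05 -0.   -0.  ] g 0.093 113.6 j7 -0.44
```

```bash
python3 -m crank '[[0.43,-0.52,0.1,-0.1],[0.43,-0.52,0.15,-0.2],[0.43,-0.52,0.2,-0.3],[0.43,-0.52,0.24,-0.4],[0.43,-0.52,0.25,-0.44]]' >/dev/null; python3 h.py 0.494 0.2565 0.215 -1.2
```

```text
row [0.1689, -0.0756, 0.0913, 0.0061] pos [0.5232 0.1885 0.2515] ang -0.83 tilt [0.0013 0.0014] t 7.15 F [ 1.1  0.3 -0.9] T [ 0.05 -0.06 -0.04] g 0.091 114.1 j7 -0.37
```

```bash
python3 -m crank '[[0.06,-0.025,0.03,0.006],[0.12,-0.05,0.06,0.006],[0.17,-0.075,0.09,0.006],[0.17,-0.075,0.09,0.006],[0.17,-0.075,0.09,0.006]]' >/dev/null; python3 h.py 0.494 0.2565 0.175 -1.2
```

```text
row [0.0007, -0.0015, 0.0995, -0.0036] pos [0.4946 0.2562 0.2148] ang -1.42 tilt [-0.0012 -0.0004] t 7.57 F [ 0.7 -0.4 -1.5] T [ 0.02 -0.04  0.  ] g 0.096 114.1 j7 -0.51
```

```bash
python3 -m crank '[[0,-0.001,0.04,-0.003],[0,-0.001,0.08,-0.003],[0,-0.001,0.1,-0.003],[0,-0.001,0.1,-0.003]]' >/dev/null; python3 h.py 0.494 0.2565 0.16 -1.2; python3 - <<'E'
from h import *
import pickle
S=imaging.camera('scene');T=imaging.camera('top');pickle.dump((S,T),open('look3.pkl','wb'))
def cr(c,u,v,w,h,s): return np.clip(2.0*cv2.resize(c['color'][v:v+h,u:u+w],None,fx=s,fy=s,interpolation=cv2.INTER_CUBIC).astype(float),0,255).astype(np.uint8)
cv2.imwrite('pics/look3.png',np.hstack([cr(S,372,140,40,45,10),cr(T,135,165,40,45,10)])[...,::-1])
E
```

```text
row [0.008, -0.0035, 0.0354, -0.0055] pos [0.4953 0.2533 0.1742] ang -1.53 tilt [-0.0017 -0.0015] t 7.9 F [ 0.  -0.5 -0.9] T [-0.03  0.   -0.04] g 0.093 114.1 j7 -0.5
```

View pics/look3.png

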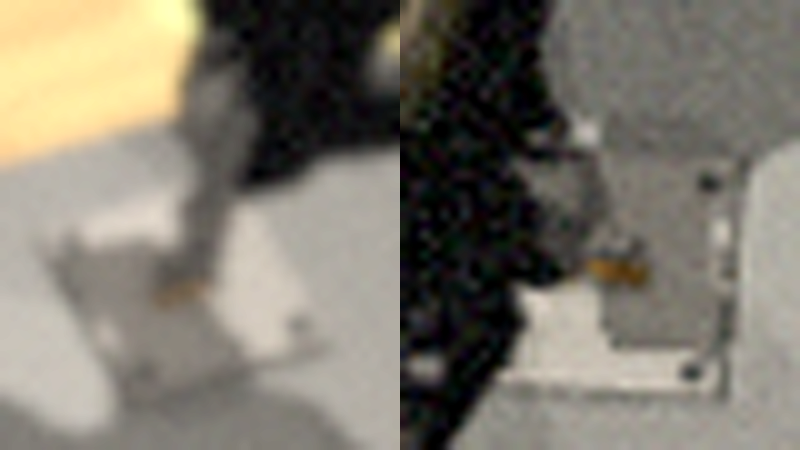

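The tip is about 6 mm above the slot and 3 mm short of it in y, matching the readout. I'll correct that and descend gently.

```bash
python3 -m crank '[[0.008,-0.003,0,0],[0.008,-0.003,0,0],[0.008,-0.003,0,0]]' >/dev/null; python3 h.py 0.494 0.2565 0.165 -1.2;python3 -m crank '[[0,0,0.01,0],[0,0,0.02,0],[0,0,0.02,0]]' >/dev/null; python3 h.py 0.494 0.2565 0.160 -1.2
```

```text
row [-0.0038, -0.0022, 0.0277, -0.0044] pos [0.4949 0.258  0.1761] ang -1.46 tilt [0.0009 0.0009] t 8.25 F [ 0.8  0.1 -0.8] T [-0.01  0.03  0.03] g 0.095 114.1 j7 -0.51
row [-0.0019, -0.0006, 0.016, -0.0049] pos [0.4943 0.2573 0.1664] ang -1.49 tilt [-0.001  -0.0007] t 8.5 F [-0.1 -1.   0.2] T [ 0.02 -0.02 -0.01] g 0.097 114.1 j7 -0.5
```

```bash
for i in 1 2 3; do python3 -m crank '[[0,0,0.005,0],[0,0,0.005,0],[0,0,0.005,0]]' >/dev/null; python3 h.py 0.494 0.2565 0.143 -1.2; done
```

```text
row [-0.0024, -0.0016, 0.0556, -0.0049] pos [0.4947 0.2575 0.1653] ang -1.5 tilt [-0.0001 -0.0001] t 8.75 F [ 0.1 -0.1 -0.6] T [ 0.03  0.03 -0.01] g 0.097 114.1 j7 -0.5
row [-0.0025, -0.0015, 0.0507, -0.0049] pos [0.4946 0.2575 0.1633] ang -1.49 tilt [-0.0001 -0.    ] t 9.0 F [-0.4  0.2 -0.8] T [-0.04  0.04 -0.05] g 0.098 114.3 j7 -0.5
row [-0.0022, -0.0014, 0.0453, -0.0049] pos [0.4946 0.2574 0.1611] ang -1.5 tilt [-0.0002 -0.0002] t 9.25 F [ 0.1  0.1 -1.8] T [-0.14  0.15  0.03] g 0.093 114.2 j7 -0.5
```

```bash
for i in 1 2 3; do python3 -m crank '[[0,0,0.005,0],[0,0,0.005,0],[0,0,0.005,0]]' >/dev/null; python3 h.py 0.494 0.2565 0.143 -1.2; done
```

```text
row [-0.0024, -0.0013, 0.0403, -0.0048] pos [0.4946 0.2575 0.1591] ang -1.49 tilt [-0.0003 -0.0002] t 9.5 F [-0.1 -1.4 -1.4] T [-0.15  0.16 -0.02] g 0.098 114.2 j7 -0.5
row [-0.0023, -0.0014, 0.0353, -0.0049] pos [0.4946 0.2574 0.1571] ang -1.49 tilt [-0.0002 -0.0002] t 9.75 F [-0.9 -1.  -1.9] T [-0.26  0.2  -0.01] g 0.096 114.2 j7 -0.5
row [-0.0023, -0.0014, 0.0306, -0.0049] pos [0.4946 0.2574 0.1552] ang -1.49 tilt [-0.0002 -0.0001] t 10.0 F [-2.1 -1.   0.6] T [-0.43  0.42 -0.05] g 0.099 114.5 j7 -0.5
```

```bash
python3 -m crank '[[-0.003,-0.003,0,0],[-0.003,-0.003,0,0],[-0.003,-0.003,0,0]]' >/dev/null; python3 h.py 0.494 0.2565 0.143 -1.2; for i in 1 2 3; do python3 -m crank '[[0,0,0.005,0],[0,0,0.005,0],[0,0,0.005,0]]' >/dev/null; python3 h.py 0.494 0.2565 0.143 -1.2; done
```

```text
row [-0.0002, 0.001, 0.0312, -0.0047] pos [0.4936 0.2566 0.1555] ang -1.48 tilt [0.0006 0.0006] t 10.25 F [-0.3 -0.3 -1.1] T [-0.01 -0.01 -0.02] g 0.1 114.2 j7 -0.5
row [0.0002, 0.0005, 0.0265, -0.0049] pos [0.4938 0.2564 0.1536] ang -1.49 tilt [0.0007 0.0004] t 10.5 F [ 1.8 -0.4  2.5] T [-0.21 -0.14 -0.02] g 0.096 114.6 j7 -0.5
row [-0.0005, -0.0004, 0.0235, -0.0049] pos [0.4941 0.2567 0.1524] ang -1.5 tilt [0.0016 0.0012] t 10.75 F [ 0.4 -1.7  8.1] T [-0.38  0.26 -0.02] g 0.098 115.5 j7 -0.5
row [-0.0006, -0.0001, 0.0179, -0.0049] pos [0.494  0.2567 0.1502] ang -1.49 tilt [0.0014 0.0012] t 11.0 F [ 0.6 -1.   4.2] T [-0.15 -0.13 -0.04] g 0.097 114.9 j7 -0.5
```

```bash
for i in 1 2 3 4; do python3 -m crank '[[0.003,0,0.003,0],[-0.003,0,0.005,0],[0,0,0.006,0],[0,0,0.006,0]]' >/dev/null; python3 h.py 0.494 0.2565 0.143 -1.2; done
```

```text
row [-0.0003, -0.0001, 0.012, -0.0049] pos [0.494  0.2566 0.1478] ang -1.49 tilt [0.0013 0.0009] t 11.33 F [-1.4 -0.7  7.6] T [-0.37  0.2  -0.  ] g 0.094 115.6 j7 -0.5
row [-0.0005, -0.0003, 0.0071, -0.005] pos [0.4941 0.2567 0.1458] ang -1.5 tilt [0.0015 0.0013] t 11.67 F [-0.4 -1.2 10. ] T [-0.35  0.38  0.05] g 0.095 115.9 j7 -0.5
row [-0.0004, 0.0, 0.0005, -0.005] pos [0.494  0.2567 0.1432] ang -1.5 tilt [0.0012 0.0011] t 12.0 F [-1.  -1.4  9.8] T [-0.35  0.43 -0.  ] g 0.096 116.2 j7 -0.49
row [-0.0008, -0.0006, -0.0001, -0.0051] pos [0.4942 0.2568 0.143 ] ang -1.5 tilt [0.0015 0.0023] t 12.33 F [-9.7 -5.6 31.8] T [-1.38  2.4  -0.04] g 0.096 119.3 j7 -0.49
```

The force rose to 32 N at TCP z 0.143, the height expected with the collar on the plate, so the key is home. I'll ease the push and start turning about the key's axis.

```bash
python3 -m crank '[[0,-0.001,-0.003,0],[0,-0.001,-0.003,0]]' - 120 >/dev/null; python3 h.py 0.494 0.2565 0.143 -1.2; python3 -m crank '[[0,0.0004,0,0.1],[0,0.0009,0,0.2],[-0.0003,0.0014,0,0.3],[-0.0004,0.0018,0,0.4],[-0.0006,0.0022,0,0.5]]' >/dev/null; python3 h.py 0.494 0.2565 0.143 -95
```

```text
row [-0.0006, 0.0001, 0.0003, -0.0051] pos [0.494  0.2567 0.1431] ang -1.5 tilt [0.0022 0.0019] t 12.5 F [-3.5 -2.7 19.7] T [-0.92  0.93  0.08] g 0.092 119.0 j7 -0.49
row [-0.001, -0.0013, 0.0003, 1.0537] pos [0.4947 0.2566 0.1431] ang -31.78 tilt [0.0015 0.0019] t 12.92 F [-5.4 -3.8 20.9] T [-0.89  1.35  0.16] g 0.093 119.3 j7 -1.0
```

```bash
python3 -m crank '[[0,0.0004,0,0.1],[0,0.0009,0,0.2],[-0.0003,0.0014,0,0.3],[-0.0004,0.0018,0,0.4],[-0.0006,0.0022,0,0.5]]' >/dev/null; python3 h.py 0.494 0.2565 0.143 -95;  python3 -m crank '[[0,0.0004,0,0.1],[0,0.0009,0,0.2],[-0.0003,0.0014,0,0.3],[-0.0004,0.0018,0,0.4]]' >/dev/null; python3 h.py 0.494 0.2565 0.143 -95
```

```text
row [-0.0019, -0.0029, 0.0002, 0.5537] pos [0.4952 0.2558 0.1431] ang -61.78 tilt [0.0012 0.0018] t 13.33 F [-5.6 -4.  21.4] T [-0.99  1.61  0.2 ] g 0.094 119.5 j7 -1.5
row [-0.0031, -0.0036, 0.0003, 0.1538] pos [0.4954 0.2552 0.1431] ang -85.77 tilt [0.001 0.002] t 13.67 F [-7.5 -4.5 22.3] T [-0.99  1.69  0.19] g 0.098 119.6 j7 -1.9
```

```bash
for i in 1 2 3 4; do python3 -m crank '[[0,0.0002,0,0.04],[0,0.0004,0,0.08],[0,0.0004,0,0.08]]' >/dev/null; python3 h.py 0.494 0.2565 0.143 -95; done
```

```text
row [-0.0034, -0.0036, 0.0002, 0.0762] pos [0.4953 0.2551 0.1431] ang -90.43 tilt [0.0009 0.0019] t 13.92 F [-6.6 -3.2 23.5] T [-0.98  1.75  0.16] g 0.096 119.6 j7 -1.98
row [-0.0036, -0.0037, 0.0002, -0.0038] pos [0.4953 0.2549 0.1431] ang -95.23 tilt [0.0009 0.002 ] t 14.17 F [-7.7 -3.9 23.5] T [-0.97  1.76  0.15] g 0.094 119.7 j7 -2.05
row [-0.0039, -0.0037, 0.0003, -0.0836] pos [0.4953 0.2548 0.1431] ang -100.02 tilt [0.0008 0.002 ] t 14.42 F [-6.9 -3.4 24.1] T [-0.94  1.79  0.22] g 0.097 119.7 j7 -2.13
row [-0.0041, -0.0035, 0.0002, -0.1629] pos [0.4952 0.2547 0.1431] ang -104.77 tilt [0.0009 0.0018] t 14.67 F [-6.8 -2.5 23.2] T [-0.96  1.78  0.65] g 0.092 119.7 j7 -2.21
```

Torque jumped to 0.65 N m at 103° of hand turn, so the cylinder is at its stop. I'll ease the downward push a little, then check that it holds.

```bash
python3 -m crank '[[0,0,-0.003,0],[0,0,-0.003,0],[0,0,-0.003,0],[0,0,-0.003,0],[0,0,-0.003,0]]' >/dev/null; python3 h.py 0.494 0.2565 0.143 -95; python3 -m crank '[[0,0,0,0],[0,0,0,0],[0,0,0,0],[0,0,0,0],[0,0,0,0]]' >/dev/null; python3 h.py 0.494 0.2565 0.143 -95; python3 - <<'E'
from h import *
S=imaging.camera('scene');cv2.imwrite('pics/end.png',S['color'][...,::-1])
E
```

```text
row [-0.0037, -0.0039, 0.0004, -0.1604] pos [0.495  0.2546 0.1432] ang -104.62 tilt [0.0008 0.0011] t 15.08 F [-2.9 -1.3 12.4] T [-0.4   0.73  0.56] g 0.097 119.1 j7 -2.21
row [-0.0037, -0.0039, 0.0005, -0.1604] pos [0.495  0.2546 0.1432] ang -104.62 tilt [0.0008 0.0011] t 15.5 F [-2.8 -2.2 12.8] T [-0.37  0.77  0.54] g 0.092 119.1 j7 -2.21
```

View pics/end.png

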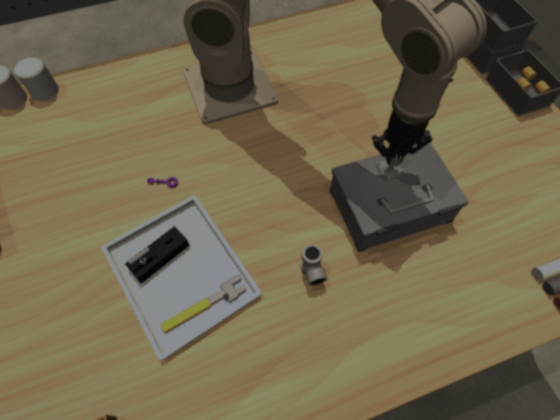

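The final picture shows the hand holding the key in the lock at about (393,168). The T-bar key is still in the stand, and the spanner and tee have not moved. The turning torque is steady at the stop, so I'm handing in.

```bash
python3 -c "
from workcell import manip; print(manip.hand_in())"
```

```text
the job is handed in; nothing more can be done
None
```

The round-bowed key is fully home in the lock, turned a quarter turn clockwise to the stop and still gripped and held there; I left the T-bar key, spanner and tee alone, and the job is handed in, with no verdict returned.

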